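# Unlock the check source and hold it to the counter's probe

### The arm

A 6-joint arm with a two-finger parallel gripper is mounted at the origin on a cart in front of the work surface, level with it; the furniture and walls round the work are solid. World frame = base frame: x ahead of the robot, y to its left, z up, the work surface at z = 0. Lengths are in mm, angles in rad, forces in N, time in s.
With the tool pointing down it reaches from about 225 to 875 mm from the base axis. Payload 3.4 kg.
Tool frame: the origin (TCP) lies midway between the tips of the shut fingers; the grasp point (between the pads) lies 19 mm behind it (robot.hold_point_z is the distance from the TCP to the grasp point, in mm); z points along the fingers, y is the line along which they close (so a half turn about z gives the same grasp; the last joint's range is limited). The gripper opens to 85 mm and grips with 20 to 120 N. Pads are 22 mm wide; open, the fingers measure 114 mm over their backs; the gripper's body (76 mm by 85 mm) begins 54 mm behind the grasp point. The pads swing forward as they close: fully open they stand 13 mm farther back than shut.
Start: joints at [-1.389, 0.276, 1.505, -0, 1.361, -0.121], TCP at [171.46, -548.875, 231.328] pointing down, gripper open.
Joint ranges: [-2.89, 2.89], [-0.75, 2.08], [0.22, 2.7], [-1.18, 4.32], [0.11, 2.71], [-2.7, 2.7]. Speed limits (rad/s): [2.57, 2.57, 3.14, 3.14, 3.14, 3.14].

### API

Orientations are given as a unit quaternion [x, y, z, w].
In Python, from bench import monitor, cams, ticket, robot gives the robot as it stands. The module is installed in compiled form; this text tells all that it offers.
- The arm moves only by the tool drive_tool, never from a script. Its argument "steps" is a list of rows, each a list of 2 entries, a list of its own where there are three numbers: the shift along the tool's x, y, z as a fraction of full scale, then the turn about the tool's z as a fraction of full scale. In form: [[[x, y, z], turn], ...]. A call has 1 to 10 rows; each row is the pose to reach, as a shift and turn from the pose commanded when the call began, along the tool's axes at that moment, turning the shorter way round; what a row does not reach only later rows make up. Full scale, the value 1, is 0.5 m for a shift and pi rad for a turn. A row lasts 1/8 s, in which the tool goes at most 62.5 mm and 10.7 degrees, less where a joint would pass 70% of its speed; a pose out of reach is approached as far as the arm can. A call with a number of a shift or a turn outside -1 to 1 is refused whole. A call with a gripper value outside its range is refused whole. "fingers" is the opening, from -1 (shut) to 1 (fully open), set as the call begins (left out, the last holds). The fingers move at their own pace and stop on an object; "grip_force" is the grip in N (left out, the last holds). Time passes only in rows, so rows that repeat a pose let the fingers close. It gives the time, the measured TCP pose, the force, the opening and the grip force at its end, in the units of the state.
- monitor.observe(): the state, without advancing time (a new reading comes with each control period).
- cams.read_camera(name): name is "scene" or "top" or "wrist"; returns the picture (384x512x3 uint8, red, green, blue); there is no depth.
- cams.camera_model(name): a dict with "mtx" (3x3 intrinsics, pixels), "origin" and "orientation" of the camera in the world. Camera axes: x right, y down, z forward; pixel columns grow to the right and rows downward; lengths in mm; the calibration is good to about 2 mm. A picture is of the moment at which its call begins: read the wrist's pose just before it. camera_model takes no time and is no camera call; for the wrist camera it gives the pose at the moment of the call.
- ticket.finish_job(): hands the job in; it is judged then, once.
The state is a dict: "t": time; "qpos": joint angles; "dq": joint speeds; "tau": joint torques, N m; "position": TCP position; "tool_rot": TCP orientation; "contact_force": force on the tool from outside, world axes, zero at the start; "torque": the same for the moment, N m; "opening": finger opening in mm; "finger_force": force on a finger pad.
Only numpy, scipy, OpenCV 4.12 (cv2) and the standard library are available. Lean on these libraries where they do the work, as an engineer would, in place of code of your own. Each camera call takes 0.05 s, during which the arm holds its last target. There are 200 camera calls.

### The job

Do the response check of the bench radiation counter: take the blue-headed key out of its wooden block, push it fully into the lock beside the yellow source pot, turn it clockwise to its stop so that the steel tongue swings off the source, and leave the key in the lock. Then draw the red-handled check source up out of the pot, tilt it to match the slanting probe, and hold its brass end face square to the probe's window, centred and about 15 mm in front of it, without touching the counter. The job ends with the gripper still holding the source there; leave everything else on the worktop where it is.

Things in the scene. Friction and masses are not known exactly. Their poses are not given: they have to be found in the camera images.
- key_block: Fixed wooden block, 54 (x) x 62 (y) x 36 mm high, its slotted middle part 34 mm high, in which the key stands upright. Origin: centre of the underside; z up.
- key: Loose upright key, 60 g. Origin: underside centre of its shoulder disc (22 mm wide, 3 thick), z up; 34 mm above the worktop in the block. Below: round-nosed steel blade 23.5 mm long, 14 mm along y, 5 mm along x. Above: 12 mm shank, then the round blue head, a disc 34 mm wide (y-z plane), 10 mm thick along x, centred 38 mm above the origin: grip it along x.
- source_pot: Fixed holder: steel base plate 110 (x) x 168 (y) x 14 mm; on it the yellow round lead pot (80 mm wide, top at 90 mm above the worktop, bore 28 mm wide, 66 mm deep, axis at y = +36 mm) and a grey lock post (46 mm square, axis at y = -36 mm). Origin: centre of the base plate's underside, z up.
- lock_mouth (a point): Key slot's mouth centre, on top of the 38 mm lock barrel, 112 mm above the worktop; turns with it, z up. Slot 16 mm (y) x 7 mm (x), over 24 mm deep, 3 mm bevel. Key fully in: key's origin here, its y along this +y or -y. The steel tongue (22 mm wide, reaching 61 mm) points along +y, its top 103 mm above the worktop, at first 2 mm over the source's collar.
- lock (a joint): Angle of lock barrel and tongue: 0 = locked (tongue over the source's collar), grows as it turns clockwise seen from above, stop at 1.4 (unlocked, tongue swung to the rear). Stiff (0.06 N m), it stays where it is left; the key has about 0.15 rad of play in the slot.
- source: Loose check source on its rod, 0.11 to 0.18 kg, round, standing in the pot. Origin: on its axis at the underside of the 38 mm collar (6 mm thick), which rests on the pot's top, 90 mm above the worktop; z up along the handle. Red round handle 18 mm wide, 6 to 84 mm above the origin. Below, a 12 mm stem and 24 mm brass capsule, its flat end face 56 mm below the origin.
- source_face (a point): Centre of the brass end face of the source, 56 mm below the source's origin on its axis; same axes as the source.
- counter: Fixed bench radiation counter: grey box 124 (x) x 136 (y) x 57 mm high with a display on its front (-x side), and the slanting probe on top. Origin: centre of the underside; z up, -x to the front.
- probe: Probe of the counter: metal tube 48 mm wide at its black front ring, slanting 45 degrees up and to the front of the counter. Origin: centre of the front ring's face with the round window, 150 mm above the worktop, 45 mm in front of the counter's centre. z points out of the window along the tube's axis (45 degrees up, towards the counter's front). Fixed to the counter.
- probe_spot (a point): Point on the probe's axis 15 mm in front of the window, where the centre of the source's end face belongs; same axes as the probe. The source's z (handle direction) must lie along the probe's z here.
- timer: Bystander: small white digital timer, 26x60x62 mm, loose. Origin: centre of the underside.
- wash_bottle: Bystander: white wash bottle with red cap, 67x111x238 mm, loose. Origin: centre of the underside.
- soil_dish: Bystander: lidded glass weighing bottle with soil, 44 mm wide, 57 mm high, loose. Origin: centre of the underside.
- red_marker: Bystander: red and white marker lying down, 131 mm long, 13 mm thick, loose. Origin: centre of the underside.
- amber_bottle: Bystander: amber bottle with black cap, 54 mm wide, 99 mm high, loose. Origin: centre of the underside.
- retort_stand: Fixed retort stand to the right: dark base plate, thin steel rod 606 mm high, and a ring 94 mm wide, 302 mm above the worktop, its centre at x = 57, y = -122 mm of this frame; keep the arm clear of it. Origin: on the worktop, z up.
- tape_roll: Bystander: roll of beige tape lying flat, 68 mm wide, 18 mm high, loose. Origin: centre of the underside.

How it is judged (in metres and radians):
On the way, in this order (a step that is already met when the one before it is completed fails the run):
1. the key is fully in the lock (distance between key and lock_mouth below 0.006 m and angle between key's own z axis and vertical below 0.15 rad), for 0.1 s.
2. the lock is turned clockwise to its stop (within 0.3 rad) (value of joint lock above 1.1 rad), for 0.1 s.
3. the source is drawn up clear of the pot, in the gripper (height (world z) of source_face above 0.1 m and contact force between source and the fingers above 1 N), for 0.1 s.
At the end, for the whole second after the job is handed in: Source gripped and still, its face within 12 mm of the point 15 mm before the window, axis within 0.2 rad of the probe's, not touching the counter; lock past 1.1 rad, key left in it (shoulder within 8 mm of the mouth) (distance between source_face and probe_spot below 0.012 m and angle between the z axis of source and the z axis of probe, either way round below 0.2 rad and z of source in the frame of probe above 0.05 m and contact force between source and the fingers above 1 N and contact force between source and counter below 0.1 N and linear speed of source below 0.03 m/s and value of joint lock above 1.1 rad and distance between key and lock_mouth below 0.008 m and contact force between key and the fingers below 0.1 N); the arm keeps its last pose, push and grip.
It fails at once if the counter or its probe is touched by source, key or robot with more than 1 N (contact force between any of source, key, the arm, the fingers and counter above 1 N).
It fails at once if a bystander is shifted by more than 25 mm (distance of any of timer, wash_bottle, soil_dish, red_marker, amber_bottle, tape_roll from where it was at the start of the episode above 0.025 m).
It also fails if it takes over 51 s, if anything falls off the work surface, if the arm or the gripper's body presses on something with over 40 N, if the wrist force passes 120 N, or if a joint passes its speed limit or range.

## Working session

There is one attempt and no reset: what is moved stays moved. The work goes in short steps, Python scripts to look and compute and a tool call to move; the robot and the scene stay as the last step left them, time stands still between calls to the robot, and variables do not carry over. Pictures are saved under pics/ and viewed, at most 10 in all, crops included, and the job is handed in when it is done.

Besides the shell and the picture viewer there is one more tool, called by a JSON object that holds its "op" and its "data", one argument or row to a line. drive_tool: Moves the arm, as the interface text tells. Its arguments: {"type":"object","properties":{"steps":{"type":"array"},"fingers":{"type":"number"},"grip_force":{"type":"number"}},"required":["steps"]}

```bash
mkdir -p pics; ls
cat > h.py <<'E'
import numpy as np, cv2
from scipy.spatial.transform import Rotation as R
from bench import monitor, cams, ticket, robot
def save(n,f):
    m=cams.camera_model(n); im=cams.read_camera(n); cv2.imwrite(f,im[:,:,::-1]); return im,m
E
python3 - <<'E'
from h import *
for n in ("scene","top"):
    im,m=save(n,f"pics/{n}0.png"); print(n,m)
print(monitor.observe())
a=cv2.imread("pics/scene0.png");b=cv2.imread("pics/top0.png")
E
```

```text
pics
scene {'mtx': array([[391.74235782,   0.        , 253.23496357],
       [  0.        , 391.74235782, 193.40674296],
       [  0.        ,   0.        ,   1.        ]]), 'origin': array([-155.02006983,  745.37786221, 1031.45266221]), 'orientation': array([-0.38510982,  0.82827323, -0.37104106,  0.16727945])}
top {'mtx': array([[382.22602119,   0.        , 253.75059181],
       [  0.        , 382.22602119, 197.02014568],
       [  0.        ,   0.        ,   1.        ]]), 'origin': array([ 390.68156058,  124.13975814, 1601.43929168]), 'orientation': array([ 0.70766183, -0.70303471,  0.05166599, -0.04782836])}
{'t': 0.1, 'qpos': array([-1.38900819e+00,  2.76511010e-01,  1.50599350e+00,  2.20156794e-05,
        1.36072193e+00, -1.21046761e-01]), 'dq': array([ 9.41485066e-04,  5.69344998e-04, -3.30188692e-03, -8.85683844e-05,
        5.60411083e-04, -2.01074914e-04]), 'tau': array([ 6.71250364e-04, -4.17699909e+01, -2.46404672e+01, -2.50312060e-04,
        5.78254097e-03, -1.75342556e-06]), 'position': array([ 171.37137599, -548.37365664,  230.54324736]), 'tool_rot': array([ 9.88558282e-01,  1.50837186e-01, -1.40467328e-05, -8.16841136e-04]), 'contact_force': array([-0.00383591, -0.42636412, -0.62973861]), 'torque': array([ 0.01628288, -0.00902761,  0.02720426]), 'finger_force': 0.0, 'opening': 85.07708320142874}
```

View pics/scene0.png

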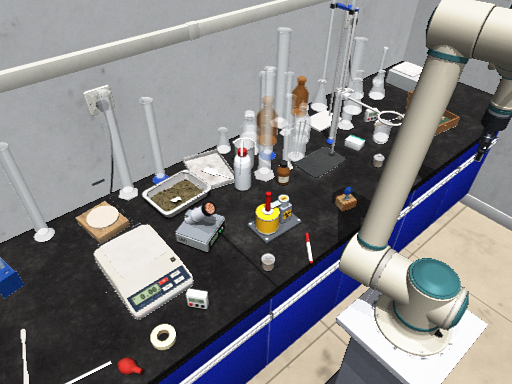

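View pics/top0.png

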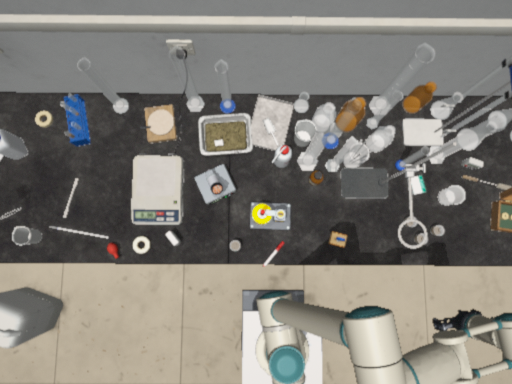

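The scene view shows the pot at about (268,217), the key block at (346,200), and the counter at (203,228). In the top view they are at (270,215), (339,239) and (215,185). Next I'll enlarge these areas.

Run:
```python
import cv2,numpy as np
a=cv2.imread("pics/scene0.png");b=cv2.imread("pics/top0.png")
def c(im,u,v,w,h,s): return cv2.resize(im[v:v+h,u:u+w],None,fx=s,fy=s,interpolation=cv2.INTER_CUBIC)
# scene crop (170..320 ,180..255), top crop
cv2.imwrite("pics/c1.png",np.vstack([c(a,170,180,160,75,5)[:, :800],np.hstack([c(a,325,180,40,35,6),c(b,315,225,45,35,6),np.zeros((210,290,3),np.uint8)])]))
cv2.imwrite("pics/c2.png",c(b,185,155,115,85,7)[:600,:800])
```

```text
(no output)
```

View pics/c1.png

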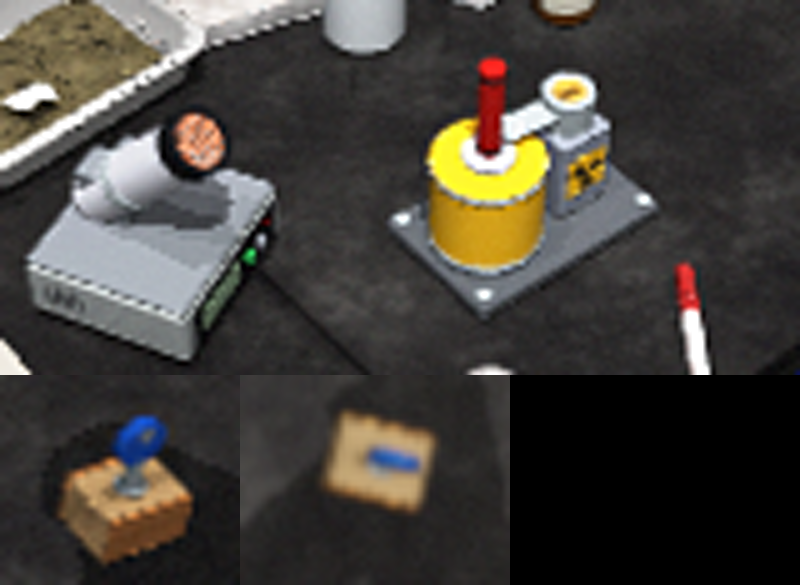

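View pics/c2.png

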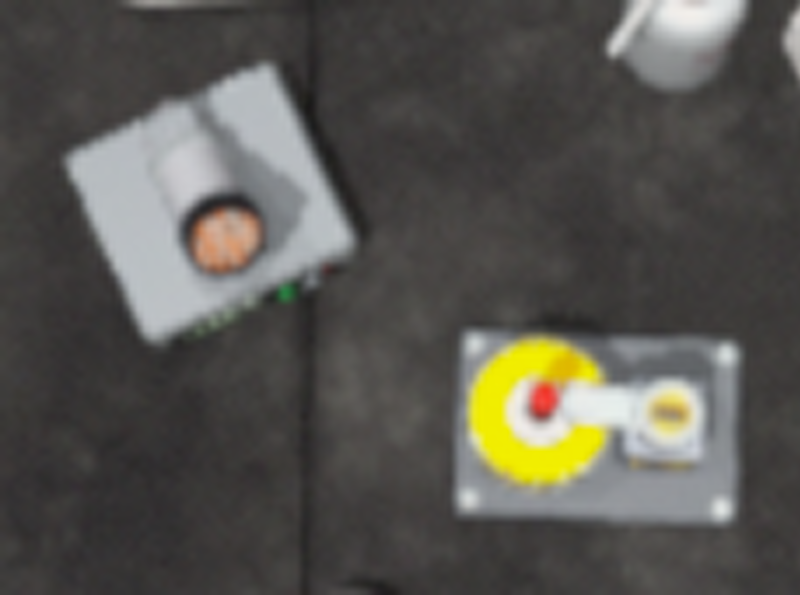

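```bash
cat >> h.py <<'E'
from scipy.optimize import least_squares
def proj(m,P):
    Rm=R.from_quat(m["orientation"]).as_matrix()
    c=(np.atleast_2d(P)-m["origin"])@Rm; p=c@np.array(m["mtx"]).T
    return p[:,:2]/p[:,2:]
def place(p,L):
    x,y,a=p; c,s=np.cos(a),np.sin(a); L=np.atleast_2d(L).astype(float)
    return np.c_[x+c*L[:,0]-s*L[:,1], y+s*L[:,0]+c*L[:,1], L[:,2]]
def fit(obs,p0): # obs: (model, local, pix)
    f=lambda p: np.concatenate([(proj(m,place(p,l))[0]-px) for m,l,px in obs])
    r=least_squares(f,p0,loss="soft_l1",x_scale=[100,100,.3]); return r.x,f(r.x).reshape(-1,2)
E
python3 - <<'E'
from h import *
T=cams.camera_model("top");S=cams.camera_model("scene")
c1=lambda x,y:(169.6+x/5,179.6+y/5)
c2=lambda x,y:(184.57+x/7,154.57+y/7)
ks=lambda x,y:(324.6+x/6,179.6+(y-375)/6)
kt=lambda x,y:(314.6+(x-240)/6,224.6+(y-375)/6)
A=lambda m,f,d:[(m,l,np.array(f(*p))) for l,p in d.items()]
np.set_printoptions(precision=2,suppress=True)
cnt=A(T,c2,{(-62,68,57):(150,343),(-62,-68,57):(357,240),(62,68,57):(68,158),(62,-68,57):(270,62),(-45,0,150):(225,235)})+A(S,c1,{(62,68,57):(30,265),(-62,68,57):(193,318),(-62,-68,57):(275,187),(-45,0,150):(201,142)})
pot=A(T,c2,{(55,84,14):(465,328),(55,-84,14):(742,343),(-55,-84,14):(735,522),(-55,84,14):(458,515),(0,36,174):(544,398),(0,-36,112):(670,411)})+A(S,c1,{(55,84,14):(390,220),(-55,84,14):(485,315),(-55,-84,14):(657,210),(0,36,174):(493,66),(0,-36,112):(570,90)})
key=A(T,kt,{(27,31,36):(338,410),(27,-31,36):(438,430),(-27,-31,36):(420,512),(-27,31,36):(325,490),(0,0,72):(395,460)})+A(S,ks,{(27,31,36):(65,488),(-27,31,36):(103,525),(-27,-31,36):(192,490),(0,0,72):(140,440)})
for o,p0 in ((cnt,[500,250,.4]),(pot,[350,50,0]),(key,[300,-200,-.2])):
    p,r=fit(o,p0); print(p); print(r.T)
E
```

```text
[664.24 277.41   0.47]
[[ 0.17  0.57 -1.23 -0.32  0.65 -1.75 -1.35  0.36  0.13]
 [ 0.81  0.7   0.45 -0.35  1.49 -0.71 -0.25 -1.37 -0.38]]
[536.95  47.27  -0.03]
[[-0.47  0.06  0.44 -0.48  0.37  0.3  -1.29 -0.53  0.67 -0.2  -0.36]
 [ 0.6  -0.05  0.69  0.18  0.17  0.62 -0.07 -0.68 -1.52 -0.01 -0.04]]
[ 442.17 -229.08   -0.21]
[[ 1.03 -0.75 -0.17  0.7  -0.23 -0.96  1.6  -0.02 -0.84]
 [ 0.42  0.39 -0.27  0.07 -0.07 -2.44  0.12  0.65  0.11]]
```

The crops give good fits: pot yaw is about 0, the key block is at (442,-229), and the counter's yaw is about 0.47. The stand ring may lie between the start pose and the key, so I'll locate it and plan a path round it.

```bash
cat >> h.py <<'E'
POT=np.array([536.95,47.27,-.03]); KEY=np.array([442.2,-229.1,-.21]); CNT=np.array([664.2,277.4,.47])
def ray(m,px):
    d=np.linalg.inv(m["mtx"])@[px[0],px[1],1]; return np.array(m["origin"]),R.from_quat(m["orientation"]).apply(d)
def atz(m,px,z):
    o,d=ray(m,px); return o+d*(z-o[2])/d[2]
def go(*wps):
    "rows for waypoints (x,y,z,phi); phi = azimuth of tool x, tool down"
    s=monitor.observe(); p=s["position"]; q=R.from_quat(s["tool_rot"]); X=q.as_matrix()[:,0]; f0=np.arctan2(X[1],X[0])
    print("t",round(s["t"],2),"pos",p.round(1),"phi",round(f0,3),"zaxis",q.as_matrix()[:,2].round(4),"F",s["contact_force"].round(1),"open",round(s["opening"],1),"ff",round(s["finger_force"],1))
    for w in wps:
        d=q.inv().apply(np.array(w[:3])-p)/500; t=-((w[3]-f0+np.pi)%(2*np.pi)-np.pi)/np.pi
        print([[*d.round(4).tolist()],round(t,4)])
E
python3 - <<'E'
from h import *
T=cams.camera_model("top");S=cams.camera_model("scene")
print(atz(T,(412,233),302),atz(S,(390,118),302))
go((70,-290,235,.6),(200,-180,235,1.0),(330,-170,235,1.36),(442,-229,180,1.36))
E
```

```text
[ 455.23379489 -420.64603601  302.        ] [ 453.29208828 -419.20667929  302.        ]
t 0.1 pos [ 171.4 -548.4  230.5] phi 0.303 zaxis [-3.0e-04  1.6e-03 -1.0e+00] F [-0.  -0.4 -0.6] open 85.1 ff 0.0
[[-0.0394, -0.5537, -0.008], np.float64(-0.0946)]
[[0.2744, -0.6862, -0.0077], np.float64(-0.2219)]
[[0.5285, -0.6277, -0.0078], np.float64(-0.3365)]
[[0.7071, -0.4481, 0.102], np.float64(-0.3365)]
```

Run:
```python
from h import *
go((190,-340,235,.8),(425,-229,190,1.36))
```

```text
t 0.1 pos [ 171.4 -548.4  230.5] phi 0.303 zaxis [-3.0e-04  1.6e-03 -1.0e+00] F [-0.  -0.4 -0.6] open 85.1 ff 0.0
[[0.1598, -0.3867, -0.0083], np.float64(-0.1583)]
[[0.6746, -0.4583, 0.082], np.float64(-0.3365)]
```

{"op": "drive_tool", "data": {
  "steps": [
    [[0.16,-0.387,-0.008],-0.158],
    [[0.16,-0.387,-0.008],-0.158],
    [[0.16,-0.387,-0.008],-0.158],
    [[0.16,-0.387,-0.008],-0.158],
    [[0.675,-0.458,0.082],-0.336],
    [[0.675,-0.458,0.082],-0.336],
    [[0.675,-0.458,0.082],-0.336],
    [[0.675,-0.458,0.082],-0.336],
    [[0.675,-0.458,0.082],-0.336],
    [[0.675,-0.458,0.082],-0.336]
  ],
  "fingers": -0.2
}}

```text
t: 1.35
position: [425.6, -229.7, 189.7]
tool_rot: [0.778, 0.629, -0.001, -0.0]
contact_force: [-1.1, -0.6, 0.1]
opening: 34.1
finger_force: 0.0
```

Run:
```python
from h import *
go()
im,m=save("wrist","pics/w1.png")
np.save("w1.npy",m,allow_pickle=True)
print(m, monitor.observe()["t"])
for l in [(0,0,89),(0,0,72),(0,0,34),(27,31,36),(27,-31,36),(-27,-31,36),(-27,31,36)]: print(l,proj(m,place(KEY,l)).round(0))
```

```text
t 1.35 pos [ 425.6 -229.7  189.7] phi 1.36 zaxis [-0.0015 -0.     -1.    ] F [-1.1 -0.6  0.1] open 34.1 ff 0.0
{'mtx': array([[299.93374777,   0.        , 249.87021981],
       [  0.        , 299.93374777, 192.90834952],
       [  0.        ,   0.        ,   1.        ]]), 'origin': array([ 441.72649631, -156.80579452,  332.2741319 ]), 'orientation': array([ 0.98366841, -0.10458627, -0.01604838,  0.1456043 ])} 1.4
(0, 0, 89) [[269. 189.]]
(0, 0, 72) [[268. 184.]]
(0, 0, 34) [[266. 174.]]
(27, 31, 36) [[294. 144.]]
(27, -31, 36) [[291. 204.]]
(-27, -31, 36) [[239. 204.]]
(-27, 31, 36) [[239. 144.]]
```

View pics/w1.png

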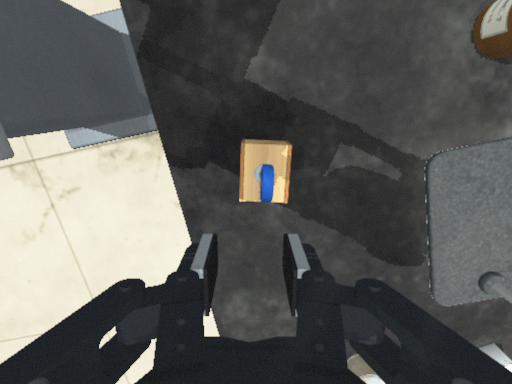

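The wrist view shows the block at columns 240–292 and rows 140–203. The blue head is at (267,184), close to the prediction. Now I'll refine by matching silhouettes.

```bash
cat >> h.py <<'E'
def disc(c,r,n=24,axis="x",t=0):
    a=np.linspace(0,2*np.pi,n,endpoint=False); z=0*a
    P=np.c_[z+t,r*np.cos(a),r*np.sin(a)] if axis=="x" else np.c_[r*np.cos(a),r*np.sin(a),z+t]
    return P+c
def silh(m,P,shape=(384,512),s=8):
    h=cv2.convexHull((proj(m,P)*s).round().astype(np.int32)); M=np.zeros((shape[0]*s,shape[1]*s),np.uint8); cv2.fillConvexPoly(M,h,255)
    return cv2.resize(M,shape[::-1],interpolation=cv2.INTER_AREA)
def fitsil(m,mask,L,p0,g=1.2):
    mk=cv2.GaussianBlur(mask.astype(np.float32),(0,0),g)
    f=lambda p:float(((cv2.GaussianBlur(silh(m,place(p,L)).astype(np.float32),(0,0),g)-mk)**2).sum())/1e4
    from scipy.optimize import minimize
    p0=np.array(p0); sc=np.array([1,1,.01])
    r=minimize(lambda u:f(p0+u*sc),[0,0,0],method="Nelder-Mead",options=dict(initial_simplex=[[0,0,0],[5,0,0],[0,5,0],[0,0,5]],xatol=.05,fatol=.5))
    return p0+r.x*sc,f(p0),r.fun
E
python3 - <<'E'
from h import *
im=cv2.imread("pics/w1.png"); m=np.load("w1.npy",allow_pickle=True).item()
hsv=cv2.cvtColor(im,cv2.COLOR_BGR2HSV)
blue=cv2.inRange(hsv,(100,120,40),(130,255,255)); blue[:,:230]=0; blue[:,310:]=0; blue[:130]=0; blue[215:]=0
wood=cv2.inRange(hsv,(5,50,60),(28,255,255))|blue; wood[:,:225]=0; wood[:,310:]=0; wood[:125]=0; wood[220:]=0
wood=cv2.morphologyEx(wood,cv2.MORPH_CLOSE,np.ones((9,9)))
print(cv2.boundingRect(blue),cv2.boundingRect(wood),cv2.minAreaRect(cv2.findNonZero(blue)))
L=np.vstack([disc([0,0,72],17,t=-5),disc([0,0,72],17,t=5)])
print("head",fitsil(m,blue,L,KEY))
B=np.array([(x,y,z) for x in(-27,27) for y in(-31,31) for z in(0,36)])
print("block",fitsil(m,wood,B,KEY))
E
```

```text
(261, 165, 13, 37) (239, 138, 54, 66) ((267.0, 183.0), (36.0, 12.0), 90.0)
head (array([ 4.41576203e+02, -2.28438613e+02, -2.14994019e-01]), 175.19065, np.float64(96.9242))
block (array([ 4.41818626e+02, -2.28210468e+02, -2.49147031e-01]), 568.2179, np.float64(344.21565))
```

Run:
```python
from h import *
go((441.6,-228.4,120,1.35),(441.6,-228.4,53,1.35))
```

```text
t 1.4 pos [ 424.8 -230.2  190. ] phi 1.358 zaxis [-1.5e-03 -3.0e-04 -1.0e+00] F [-0.  -0.5 -0.9] open 34.3 ff 0.0
[[0.0107, 0.0324, 0.14], np.float64(0.0027)]
[[0.0107, 0.0326, 0.274], np.float64(0.0027)]
```

{"op": "drive_tool", "data": {
  "steps": [
    [[0.011,0.033,0.05],0.003],
    [[0.011,0.033,0.14],0.003],
    [[0.011,0.033,0.21],0.003],
    [[0.011,0.033,0.274],0.003],
    [[0.011,0.033,0.274],0.003]
  ]
}}

```text
t: 2.02
position: [439.7, -228.0, 52.0]
tool_rot: [0.782, 0.623, -0.001, -0.002]
contact_force: [-0.2, -0.2, 0.4]
opening: 34.1
finger_force: 0.0
```

{"op": "drive_tool", "data": {
  "steps": [
    [[0,0,0],0],
    [[0,0,0],0],
    [[0,0,0],0],
    [[0,0,0],0]
  ],
  "fingers": -1,
  "grip_force": 60
}}

```text
t: 2.52
position: [442.3, -228.6, 54.7]
tool_rot: [0.781, 0.625, -0.001, 0.001]
contact_force: [-4.5, -1.5, 7.6]
opening: 9.4
finger_force: 61.3
```

Run:
```python
from h import *
go((441.6,-228.4,110,1.35),(510,-80,215,1.54))
```

```text
t 2.52 pos [ 442.3 -228.6   54.7] phi 1.35 zaxis [ 1.0e-04 -2.2e-03 -1.0e+00] F [-4.5 -1.5  7.6] open 9.4 ff 61.3
[[-0.0002, -0.0014, -0.1106], np.float64(-0.0)]
[[0.3189, 0.0671, -0.3212], np.float64(-0.0605)]
```

{"op": "drive_tool", "data": {
  "steps": [
    [[0,0,-0.03],0],
    [[0,0,-0.07],0],
    [[0,0,-0.114],0],
    [[0.319,0.067,-0.324],-0.06],
    [[0.319,0.067,-0.324],-0.06],
    [[0.319,0.067,-0.324],-0.06],
    [[0.319,0.067,-0.324],-0.06],
    [[0.319,0.067,-0.324],-0.06],
    [[0.319,0.067,-0.324],-0.06]
  ]
}}

```text
t: 3.65
position: [509.3, -80.4, 214.2]
tool_rot: [0.719, 0.695, -0.001, -0.001]
contact_force: [-0.2, -0.3, -0.6]
opening: 9.4
finger_force: 60.2
```

Run:
```python
from h import *
go()
im,m=save("wrist","pics/w2.png")
np.save("w2.npy",m,allow_pickle=True)
for l in [(0,-36,112),(0,36,174),(0,36,90),(23,-13,90)]: print(l,proj(m,place(POT,l)).round(0))
```

```text
t 3.65 pos [509.3 -80.4 214.2] phi 1.536 zaxis [-0.0022  0.     -1.    ] F [-0.2 -0.3 -0.6] open 9.4 ff 60.2
(0, -36, 112) [[280.  78.]]
(0, 36, 174) [[295. -87.]]
(0, 36, 90) [[280. -21.]]
(23, -13, 90) [[307.  49.]]
```

View pics/w2.png

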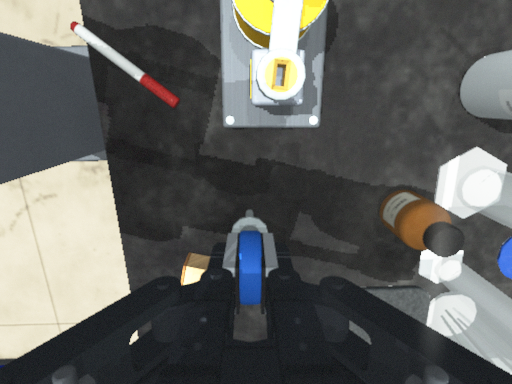

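The lock barrel top is at (280,74), against a prediction of (280,78). The held key hangs upright at columns 237–263. Next I'll refine the positions of both lock and key.

Run:
```python
from h import *
im=cv2.imread("pics/w2.png"); m=np.load("w2.npy",allow_pickle=True).item()
c=cv2.resize(im[45:110,245:320],None,fx=6,fy=6,interpolation=cv2.INTER_CUBIC); d=cv2.resize(im[205:315,220:285],None,fx=4,fy=4,interpolation=cv2.INTER_CUBIC)
o=np.zeros((440,720,3),np.uint8); o[:390,:450]=c; o[:440,455:715]=d; cv2.imwrite("pics/c3.png",o)
hsv=cv2.cvtColor(im,cv2.COLOR_BGR2HSV)
blue=cv2.inRange(hsv,(100,120,40),(130,255,255)); n,lab,st,ce=cv2.connectedComponentsWithStats(blue); k=lab[265,250]; blue=np.where(lab==k,255,0).astype(np.uint8); print(cv2.boundingRect(blue))
L=np.vstack([disc([0,0,38+195],17,t=-5),disc([0,0,38+195],17,t=5)])
print(fitsil(m,blue,L,[509.5,-80,-.03]))
```

```text
(238, 231, 25, 74)
(array([ 5.10055846e+02, -7.92145377e+01, -2.73114933e-02]), 574.2253, np.float64(160.3937))
```

View pics/c3.png

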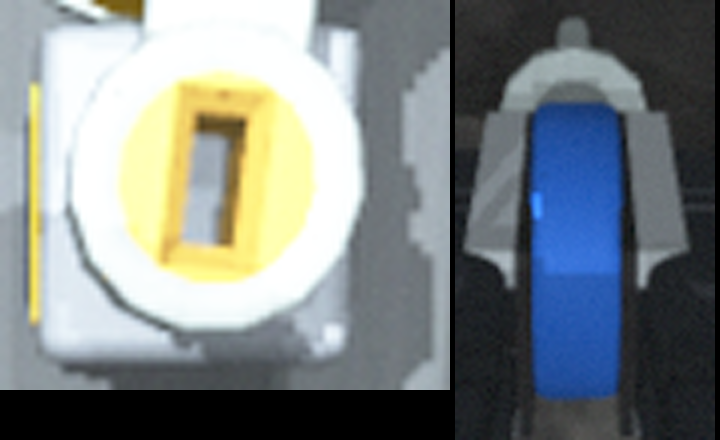

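Run:
```python
from h import *
m=np.load("w2.npy",allow_pickle=True).item()
f=lambda x,y:(244.58+x/6,44.58+y/6)
L=atz(m,f(216,176),112); a=atz(m,f(206,261.5),112); b=atz(m,f(224,86),112)
c=[atz(m,f(*p),112)[:2].round(1) for p in((183,82),(265,90),(247,265),(165,258))]
print("lock",L,"pred",place(POT,(0,-36,112)),c)
for i,j in((3,0),(2,1)): d=c[j]-c[i]; print("yaw",-np.arctan2(d[0],d[1]),np.hypot(*d))
np.save("lock.npy",L)
go((L[0],L[1]-.7,165,1.54))
```

```text
lock [536.22637058  13.92464284 112.        ] pred [[535.87016199  11.28619879 112.        ]] [array([532.2,  25. ]), array([542.4,  23.8]), array([540.1,   3.1]), array([529.6,   4.3])]
yaw -0.1249495247977601 20.862646045025066
yaw -0.11065722117389348 20.827385817716053
t 3.7 pos [509.3 -80.5 214.1] phi 1.536 zaxis [-2.4e-03  2.0e-04 -1.0e+00] F [ 0.6  0.8 -0.3] open 9.4 ff 60.2
[[0.1892, 0.0475, 0.0981], np.float64(-0.0013)]
```

Run:
```python
from h import *
m=np.load("w2.npy",allow_pickle=True).item()
im=cv2.imread("pics/w2.png")
h=[atz(m,p,14)[:2] for p in((229.5,120.5),(314.5,120.5))]; d=h[0]-h[1]
print("plate yaw",np.arctan2(d[1],d[0])+np.pi*(d[0]<0)*0,h)
hsv=cv2.cvtColor(im,cv2.COLOR_BGR2HSV)
w=((hsv[...,2]>215)&(hsv[...,1]<40)).astype(np.uint8)*255
w[:, :250]=0;w[:,320:]=0;w[110:]=0
n,lab,st,ce=cv2.connectedComponentsWithStats(w); k=lab[88,266]; print(st[k],)
# tongue edges per row
for v in range(4,50,6):
    r=np.where(w[v])[0]; print(v,r.min() if len(r) else None,r.max() if len(r) else None)
def e(u,v):return atz(m,(u,v),103)[:2]
```

```text
plate yaw 3.1061993953278115 [array([488.60642046, -24.52266689]), array([583.10199053, -27.86857024])]
[ 252    0   53  103 2980]
4 274 302
10 273 301
16 272 317
22 272 299
28 254 304
34 266 298
40 250 297
46 258 296
```

Run:
```python
from h import *
go((535.6,12.6,162,1.52))
```

```text
t 3.7 pos [509.3 -80.5 214.1] phi 1.536 zaxis [-2.4e-03  2.0e-04 -1.0e+00] F [ 0.6  0.8 -0.3] open 9.4 ff 60.2
[[0.1879, 0.0463, 0.1041], np.float64(0.005)]
```

{"op": "drive_tool", "data": {
  "steps": [
    [[0.1,0.023,0.0],0.005],
    [[0.188,0.046,0.03],0.005],
    [[0.188,0.046,0.104],0.005],
    [[0.188,0.046,0.104],0.005]
  ]
}}

```text
t: 4.2
position: [533.6, 13.3, 160.1]
tool_rot: [0.724, 0.689, -0.003, -0.003]
contact_force: [-0.0, 0.5, -0.4]
opening: 9.3
finger_force: 60.2
```

Run:
```python
from h import *
go((535.6,12.6,146,1.52),(535.6,12.6,131,1.52))
im,m=save("wrist","pics/w3.png"); np.save("w3.npy",m,allow_pickle=True)
s=slice(150,340); cv2.imwrite("pics/c4.png",cv2.resize(im[s,190:330,::-1],None,fx=3,fy=3,interpolation=cv2.INTER_CUBIC))
```

```text
t 4.2 pos [533.6  13.3 160.1] phi 1.521 zaxis [-8.4e-03  5.0e-04 -1.0e+00] F [-0.   0.5 -0.4] open 9.3 ff 60.2
[[-0.0011, 0.0043, 0.0281], np.float64(0.0003)]
[[-0.0011, 0.0045, 0.0581], np.float64(0.0003)]
```

View pics/c4.png

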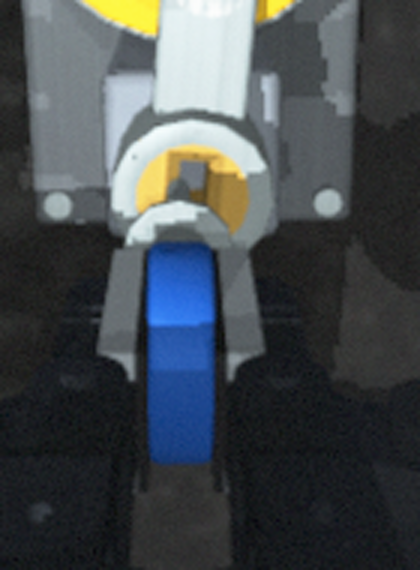

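Run:
```python
from h import *
m=np.load("w3.npy",allow_pickle=True).item(); 
g=lambda x,y:(189.67+x/3,149.67+y/3)
print("slot",atz(m,g(194,178),112)[:2],"disc",atz(m,g(192,190),112)[:2],"tip ",atz(m,g(179,185),118)[:2],atz(m,g(179,195),118)[:2])
print(proj(m,[533.6+.65,13.3+1.2,117.6]), proj(m,np.load("lock.npy")))
go()
```

```text
slot [536.90046067  18.67016615] disc [536.3156142   15.81623073] tip  [533.61637439  19.37614255] [533.49681704  17.04597585]
[[250.67740807 218.00266592]] [[253.6698239  215.61687072]]
t 4.25 pos [535.2  12.8 161.9] phi 1.52 zaxis [-0.0043  0.     -1.    ] F [ 0.6  0.1 -0. ] open 8.9 ff 60.2
```

Run:
```python
from h import *
m=np.load("w3.npy",allow_pickle=True).item(); 
g=lambda x,y:(189.67+x/3,149.67+y/3)
for p in((200,148),(168,152),(235,152),(193,122),(112,190),(272,190)): print(p,atz(m,g(*p),112)[:2].round(1))
im,m=save("wrist","pics/w4.png"); np.save("w4.npy",m,allow_pickle=True); go((536.4,13.2,162,1.51),(536.4,13.2,147,1.51))
cv2.imwrite("pics/c5.png",cv2.resize(im[180:260,210:300,::-1],None,fx=7,fy=7,interpolation=cv2.INTER_CUBIC))
```

```text
(200, 148) [538.6  25.7]
(168, 152) [531.4  25.1]
(235, 152) [546.3  24.4]
(193, 122) [537.3  31.8]
(112, 190) [518.3  16.7]
(272, 190) [554.4  15. ]
t 4.3 pos [536.4  12.6 163.2] phi 1.52 zaxis [-1.e-03 -2.e-04 -1.e+00] F [-0.7 -0.6 -0.8] open 9.0 ff 60.2
[[0.0012, -0.0001, 0.0025], np.float64(0.0032)]
[[0.0012, -0.0, 0.0325], np.float64(0.0032)]
```

View pics/c5.png

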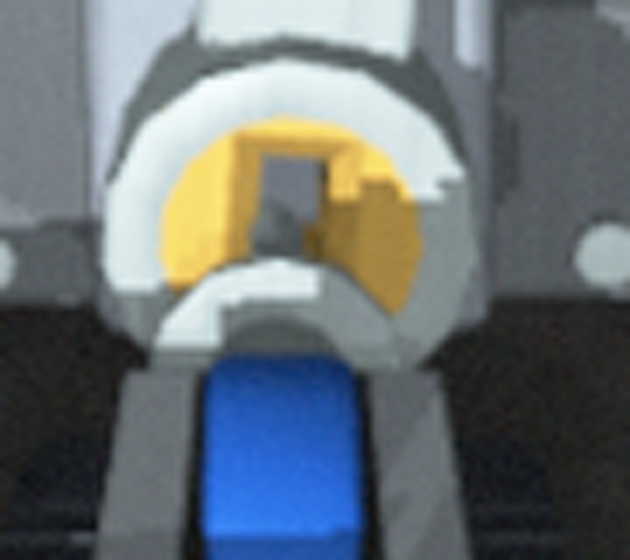

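Run:
```python
from h import *
m=np.load("w4.npy",allow_pickle=True).item(); print(m["origin"])
g=lambda x,y:(209.57+x/7,179.57+y/7)
for n,p,z in(("ringL",(105,240),112),("ringR",(472,240),112),("ringtop",(288,62),112),("yelL",(160,240),112),("yelR",(422,240),112),("yeltop",(288,118),112),("bevL",(232,140),112),("bevR",(361,140),112),("bevtop",(296,130),112),("inL",(262,155),109),("inR",(328,155),109),("tip",(279,230),118),("tipL",(254,240),119),("tipR",(304,240),119),("shL",(155,350),140.5),("head",(281,450),195)): print(n,atz(m,g(*p),z)[:2].round(1))
```

```text
[539.96456589  87.29083608 304.47555474]
ringL [518.2  15. ]
ringR [554.   13.3]
ringtop [537.   32.2]
yelL [523.5  14.8]
yelR [549.1  13.5]
yeltop [536.7  26.7]
bevL [531.2  24.7]
bevR [543.6  24.1]
bevtop [537.4  25.4]
inL [533.9  22. ]
inR [540.4  21.7]
tip [535.4  17.5]
tipL [533.  17.]
tipR [537.7  16.7]
shL [524.9  15.6]
head [536.7  32.9]
```

Picture c5 shows the blade tip at about (279,230) in the crop and the barrel centre at about column 288, so the key sits about 0.9 mm short in x. I'll correct that and start inserting.

{"op": "drive_tool", "data": {
  "steps": [
    [[0.0008,0.0018,0.0],0.006],
    [[0.0008,0.0018,0.01],0.006],
    [[0.0008,0.0018,0.02],0.006],
    [[0.0008,0.0018,0.03],0.006],
    [[0.0008,0.0018,0.03],0.006]
  ]
}}

```text
t: 4.92
position: [537.0, 13.8, 147.7]
tool_rot: [0.731, 0.683, -0.001, -0.0]
contact_force: [-1.4, -0.8, -1.0]
opening: 9.2
finger_force: 60.2
```

{"op": "drive_tool", "data": {
  "steps": [
    [[0,0,0.01],0],
    [[0,0,0.02],0],
    [[0,0,0.028],0],
    [[0,0,0.032],0],
    [[0,0,0.032],0]
  ]
}}

```text
t: 5.55
position: [537.2, 13.8, 132.3]
tool_rot: [0.731, 0.683, -0.0, 0.0]
contact_force: [-1.5, -2.7, 1.2]
opening: 9.3
finger_force: 60.6
```

{"op": "drive_tool", "data": {
  "steps": [
    [[0,0,0.003],0],
    [[0,0,0.006],0],
    [[0,0,0.006],0]
  ]
}}

```text
t: 5.92
position: [537.3, 13.8, 132.0]
tool_rot: [0.731, 0.683, 0.0, 0.001]
contact_force: [-6.3, -1.9, 17.7]
opening: 8.8
finger_force: 63.1
```

{"op": "drive_tool", "data": {
  "steps": [
    [[0,0,-0.003],0.05],
    [[0,0,-0.003],0.1],
    [[0,0,-0.003],0.15],
    [[0,0,-0.003],0.2],
    [[0,0,-0.003],0.23]
  ]
}}

```text
t: 6.55
position: [536.9, 13.4, 132.1]
tool_rot: [0.925, 0.379, -0.0, 0.001]
contact_force: [-5.1, -2.4, 9.1]
opening: 9.4
finger_force: 61.7
```

{"op": "drive_tool", "data": {
  "steps": [
    [[0,0,0],0.05],
    [[0,0,0],0.1],
    [[0,0,0],0.15],
    [[0,0,0],0.2],
    [[0,0,0],0.24],
    [[0,0,0],0.25],
    [[0,0,0],0.25]
  ]
}}

```text
t: 7.42
position: [537.0, 12.9, 132.1]
tool_rot: [1.0, -0.002, -0.0, 0.001]
contact_force: [-4.1, -5.1, 9.8]
opening: 9.1
finger_force: 61.3
```

Run:
```python
from h import *
go(); print(monitor.observe()["torque"])
im,m=save("top","pics/top1.png"); im,m=save("scene","pics/scene1.png"); im,m=save("wrist","pics/w5.png"); np.save("w5.npy",m,allow_pickle=True)
```

```text
t 7.42 pos [537.   12.9 132.1] phi -0.004 zaxis [-3.0e-04 -2.5e-03 -1.0e+00] F [-4.1 -5.1  9.8] open 9.1 ff 61.3
[-0.85681242  0.88930347  0.10683949]
```

{"op": "drive_tool", "data": {
  "steps": [
    [[0,0,0],0],
    [[0,0,0],0],
    [[0,0,0],0]
  ],
  "fingers": -0.3
}}

```text
t: 7.95
position: [537.6, 14.4, 130.5]
tool_rot: [1.0, -0.003, 0.0, -0.0]
contact_force: [-1.3, 0.2, 0.5]
opening: 29.9
finger_force: 0.0
```

{"op": "drive_tool", "data": {
  "steps": [
    [[0,0,-0.04],0],
    [[0,0,-0.12],0],
    [[0,0,-0.22],0],
    [[0,0,-0.26],0],
    [[-0.05,-0.14,-0.26],-0.05],
    [[-0.05,-0.14,-0.26],-0.15],
    [[-0.05,-0.14,-0.26],-0.15],
    [[-0.05,-0.14,-0.26],-0.15]
  ]
}}

```text
t: 8.95
position: [512.7, 84.6, 260.6]
tool_rot: [0.973, 0.231, -0.0, -0.0]
contact_force: [0.4, 0.1, 0.3]
opening: 29.7
finger_force: 0.0
```

Run:
```python
from h import *
go()
im,m=save("wrist","pics/w6.png"); np.save("w6.npy",m,allow_pickle=True)
bgr=im[:,:,::-1].copy(); hsv=cv2.cvtColor(bgr,cv2.COLOR_BGR2HSV)
red=cv2.inRange(hsv,(0,150,60),(6,255,255))|cv2.inRange(hsv,(174,150,60),(180,255,255))
n,lab,st,ce=cv2.connectedComponentsWithStats(red)
for i in range(1,n):
    if st[i,4]>30: print(st[i],ce[i].round(1))
print(proj(m,place(POT,[(0,36,174),(0,36,96),(0,-36,112)])).round(1))
blue=cv2.inRange(hsv,(100,120,40),(130,255,255)); n2,l2,s2,c2=cv2.connectedComponentsWithStats(blue)
for i in range(1,n2):
    if s2[i,4]>30: print("blue",s2[i],c2[i].round(1))
```

```text
t 8.95 pos [512.7  84.6 260.6] phi 0.465 zaxis [-1.e-04  2.e-04 -1.e+00] F [0.4 0.1 0.3] open 29.7 ff 0.0
[254 147  21  33 545] [263.  163.7]
[251 235  29  18 261] [265.5 243.8]
[[266.6 172.4]
 [262.6 155.5]
 [325.4 191.7]]
blue [320 184  30  37 735] [335. 202.]
```

Run:
```python
from h import *
im=cv2.imread("pics/w6.png"); m=np.load("w6.npy",allow_pickle=True).item(); hsv=cv2.cvtColor(im,cv2.COLOR_BGR2HSV)
red=cv2.inRange(hsv,(0,150,60),(6,255,255))|cv2.inRange(hsv,(174,150,60),(180,255,255)); red[200:]=0
src=place(POT,(0,36,0))[0]
L=np.vstack([disc([0,0,96],9,axis="z"),disc([0,0,174],9,axis="z")])
print("src pred",src,fitsil(m,red,L,[src[0],src[1],0]))
blue=cv2.inRange(hsv,(100,120,40),(130,255,255)); 
n,lab,st,ce=cv2.connectedComponentsWithStats(blue); blue=np.where(lab==1+np.argmax(st[1:,4]),255,0).astype(np.uint8)
K=np.vstack([disc([0,0,150],17,t=-5),disc([0,0,150],17,t=5)])
for a in(-1.2,-1.45): print("key",fitsil(m,blue,K,[536.2,13.7,a]))
P=lambda v:print([(u,tuple(im[v,u])) for u in range(300,420,8)])
# tongue direction: predicted pixels at 3 angles
for a in (0.9,1.1,1.4):
    t=-a-.05; print(a,proj(m,[[536.2+r*-np.sin(t),13.7+r*np.cos(t),103] for r in(25,40,58)]).round(0).tolist())
cv2.imwrite("pics/c6.png",cv2.resize(np.hstack([im[110:230,240:390]]),None,fx=5,fy=5))
```

```text
src pred [538.02983801  83.25380121   0.        ] (array([5.38965636e+02, 8.53354117e+01, 7.76149532e-03]), 557.25275, np.float64(300.896425))
key (array([536.81238139,  12.96235111,  -1.52065098]), 952.0084, np.float64(333.84945))
key (array([536.57991424,  12.87501526,  -1.50439679]), 451.1477, np.float64(336.0716))
0.9 [[319.0, 165.0], [318.0, 150.0], [316.0, 132.0]]
1.1 [[324.0, 164.0], [326.0, 150.0], [328.0, 131.0]]
1.4 [[331.0, 166.0], [337.0, 152.0], [345.0, 135.0]]
```

Run:
```python
from h import *
im=cv2.imread("pics/w6.png").astype(int).mean(2)
for v in (135,143,151): print(v,[(u,int(im[v,u])) for u in range(306,366,3)])
L=[539,85.3]; go((L[0],L[1],200,.465),(L[0],L[1],123,.465))
```

```text
135 [(306, 114), (309, 119), (312, 91), (315, 88), (318, 87), (321, 90), (324, 105), (327, 113), (330, 119), (333, 238), (336, 250), (339, 245), (342, 219), (345, 218), (348, 197), (351, 65), (354, 68), (357, 67), (360, 64), (363, 65)]
143 [(306, 107), (309, 83), (312, 86), (315, 88), (318, 89), (321, 98), (324, 115), (327, 127), (330, 212), (333, 237), (336, 248), (339, 240), (342, 239), (345, 241), (348, 223), (351, 87), (354, 65), (357, 67), (360, 65), (363, 63)]
151 [(306, 90), (309, 87), (312, 87), (315, 88), (318, 98), (321, 116), (324, 119), (327, 219), (330, 224), (333, 220), (336, 236), (339, 242), (342, 229), (345, 215), (348, 196), (351, 254), (354, 207), (357, 110), (360, 66), (363, 67)]
t 9.0 pos [512.8  84.4 260.6] phi 0.464 zaxis [-1.e-04  1.e-04 -1.e+00] F [0.1 1.4 0.8] open 29.9 ff 0.0
[[0.0477, 0.0218, 0.1212], np.float64(-0.0002)]
[[0.0477, 0.0218, 0.2752], np.float64(-0.0002)]
```

{"op": "drive_tool", "data": {
  "steps": [
    [[0.048,0.022,0.06],0],
    [[0.048,0.022,0.12],0],
    [[0.048,0.022,0.2],0],
    [[0.048,0.022,0.275],0],
    [[0.048,0.022,0.275],0],
    [[0.048,0.022,0.275],0]
  ]
}}

```text
t: 9.75
position: [540.3, 85.0, 124.4]
tool_rot: [0.973, 0.23, 0.001, 0.0]
contact_force: [0.4, -0.3, 0.2]
opening: 29.9
finger_force: 0.0
```

{"op": "drive_tool", "data": {
  "steps": [
    [[0,0,0],0],
    [[0,0,0],0],
    [[0,0,0],0],
    [[0,0,0],0]
  ],
  "fingers": -1,
  "grip_force": 40
}}

```text
t: 10.25
position: [540.6, 85.2, 125.1]
tool_rot: [0.973, 0.231, 0.002, 0.0]
contact_force: [-0.1, 0.8, 5.9]
opening: 17.2
finger_force: 39.4
```

{"op": "drive_tool", "data": {
  "steps": [
    [[0,0,-0.02],0],
    [[0,0,-0.05],0],
    [[0,0,-0.08],0],
    [[0,0,-0.09],0],
    [[0,0,-0.09],0]
  ]
}}

```text
t: 10.88
position: [539.2, 85.1, 168.8]
tool_rot: [0.973, 0.231, 0.0, 0.0]
contact_force: [0.8, 0.6, -0.3]
opening: 17.0
finger_force: 39.1
```

{"op": "drive_tool", "data": {
  "steps": [
    [[-0.004,0,0],0],
    [[-0.012,0,0],0],
    [[-0.02,0,0],0],
    [[-0.029,0,-0.001],0],
    [[-0.038,0,-0.001],0],
    [[-0.038,0,-0.001],0]
  ],
  "grip_force": 20
}}

```text
t: 11.62
position: [521.4, 76.1, 168.7]
tool_rot: [0.973, 0.231, -0.001, 0.0]
contact_force: [2.1, 1.2, 0.4]
opening: 17.3
finger_force: 39.5
```

{"op": "drive_tool", "data": {
  "steps": [
    [[-0.009,0,0.001],0],
    [[-0.018,0,0.002],0],
    [[-0.026,0,0.003],0],
    [[-0.034,0,0.004],0],
    [[-0.042,0,0.007],0],
    [[-0.05,0,0.009],0],
    [[-0.058,0,0.012],0],
    [[-0.066,0,0.015],0],
    [[-0.066,0,0.015],0]
  ]
}}

```text
t: 12.75
position: [492.1, 61.4, 161.2]
tool_rot: [0.973, 0.231, -0.0, 0.0]
contact_force: [2.8, 1.3, 2.0]
opening: 17.2
finger_force: 41.6
```

Run:
```python
from h import *
go()
im,m=save("wrist","pics/w7.png"); np.save("w7.npy",m,allow_pickle=True)
im,m=save("scene","pics/scene2.png"); im,m=save("top","pics/top2.png")
for f in("pics/scene2.png","pics/top2.png","pics/w7.png"):
    im=cv2.imread(f); hsv=cv2.cvtColor(im,cv2.COLOR_BGR2HSV)
    red=cv2.inRange(hsv,(0,150,60),(6,255,255))|cv2.inRange(hsv,(174,150,60),(180,255,255))
    n,lab,st,ce=cv2.connectedComponentsWithStats(red)
    for i in range(1,n):
        if st[i,4]>8: print(f,st[i],ce[i].round(1))
```

```text
t 12.75 pos [492.1  61.4 161.2] phi 0.466 zaxis [-7.e-04 -4.e-04 -1.e+00] F [2.8 1.3 2. ] open 17.2 ff 41.6
pics/scene2.png [238 148   2   8  14] [238.6 151.5]
pics/scene2.png [243 148   4   8  25] [244.1 151.6]
pics/scene2.png [286 190   4   4  13] [287.4 191.6]
pics/scene2.png [274 197   5   8  25] [276.4 201.1]
pics/scene2.png [305 233   5   9  34] [306.9 237.1]
pics/scene2.png [160 278   9   7  26] [163.7 281. ]
pics/scene2.png [117 357  26  18 318] [128.3 366.2]
pics/top2.png [282 148   6   6  21] [285. 151.]
pics/top2.png [107 243  12  16 122] [112.7 249.5]
pics/top2.png [276 242   8   8  33] [279.6 245.6]
pics/w7.png [236 183  29  11 133] [249.9 186.7]
pics/w7.png [ 229  191   42  113 3842] [249.9 248.5]
pics/w7.png [ 228  304   44   33 1237] [249.8 319.6]
```

```bash
cat >> h.py <<'E'
def srcpts(tcp,phi,th,k=52,rng=(6,84),r=9):
    "handle cylinder points; th tilt of axis toward -tool x; k grasp height on source"
    hx=np.array([np.cos(phi),np.sin(phi),0]); a=-np.sin(th)*hx+np.cos(th)*np.array([0,0,1]); n=np.cos(th)*hx+np.sin(th)*np.array([0,0,1]); l=np.array([-hx[1],hx[0],0])
    G=np.array(tcp)+[0,0,19]; t=np.linspace(0,2*np.pi,24,endpoint=False)
    return np.vstack([G+(s-k)*a+r*(np.cos(t)[:,None]*n+np.sin(t)[:,None]*l) for s in rng])
E
python3 - <<'E'
from h import *
m=np.load("w7.npy",allow_pickle=True).item()
for th in (0,.3,.5,.6,.7,.8):
    for k in(50,54):
        p=proj(m,srcpts([492.1,61.4,161.2],.466,th,k)); a,b=p[:24],p[24:]
        print(th,k,"low end rows",a[:,1].min().round(),a[:,1].max().round(),"top rows",b[:,1].min().round(),b[:,1].max().round(),"w",np.ptp(a[:,0]).round(),np.ptp(b[:,0]).round())
im=cv2.imread("pics/w7.png"); s=cv2.imread("pics/scene2.png")
o=np.zeros((390,800,3),np.uint8); o[:384,:384]=cv2.resize(im[160:352,154:346],None,fx=2,fy=2); o[:360,390:]=cv2.resize(s[170:242,240:322],None,fx=5,fy=5,interpolation=cv2.INTER_CUBIC); cv2.imwrite("pics/c7.png",o)
for r in range(150,345,8): print(r,im[r,250].tolist(),end=" ")
E
```

```text
0 50 low end rows 217.0 244.0 top rows 299.0 341.0 w 30.0 50.0
0 54 low end rows 214.0 241.0 top rows 292.0 333.0 w 29.0 49.0
0.3 50 low end rows 199.0 223.0 top rows 326.0 353.0 w 31.0 48.0
0.3 54 low end rows 195.0 219.0 top rows 316.0 343.0 w 30.0 47.0
0.5 50 low end rows 189.0 211.0 top rows 340.0 355.0 w 32.0 47.0
0.5 54 low end rows 184.0 206.0 top rows 328.0 345.0 w 31.0 45.0
0.6 50 low end rows 185.0 205.0 top rows 345.0 355.0 w 32.0 46.0
0.6 54 low end rows 179.0 199.0 top rows 333.0 344.0 w 32.0 45.0
0.7 50 low end rows 181.0 199.0 top rows 349.0 354.0 w 33.0 44.0
0.7 54 low end rows 175.0 193.0 top rows 337.0 343.0 w 33.0 44.0
0.8 50 low end rows 178.0 194.0 top rows 352.0 352.0 w 34.0 43.0
0.8 54 low end rows 171.0 188.0 top rows 341.0 341.0 w 33.0 43.0
150 [150, 152, 138] 158 [144, 144, 129] 166 [254, 254, 254] 174 [185, 180, 174] 182 [98, 95, 146] 190 [31, 29, 28] 198 [27, 32, 148] 206 [24, 29, 148] 214 [34, 34, 151] 222 [27, 32, 150] 230 [27, 31, 151] 238 [28, 32, 150] 246 [28, 34, 152] 254 [27, 32, 150] 262 [25, 28, 137] 270 [29, 31, 137] 278 [27, 31, 134] 286 [26, 30, 135] 294 [24, 33, 136] 302 [27, 26, 23] 310 [26, 27, 134] 318 [26, 29, 140] 326 [20, 24, 136] 334 [18, 24, 129] 342 [137, 156, 162]
```

View pics/c7.png

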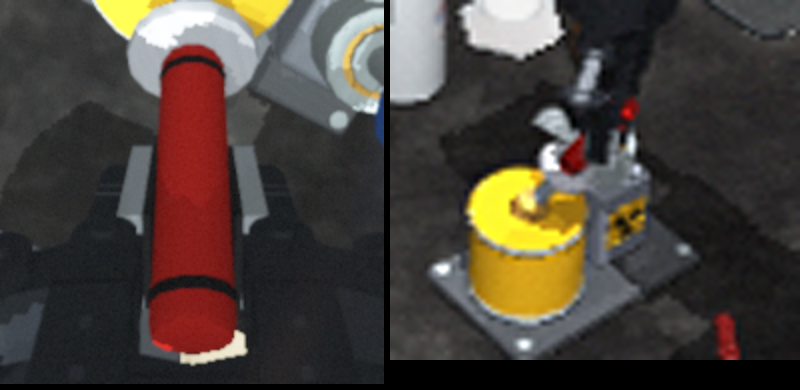

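Run:
```python
from h import *
S=cams.camera_model("scene")
for th in(.3,.5,.6,.7,.8):
    for k in (54,):
        c=lambda s:proj(S,srcpts([492.1,61.4,161.2],.466,th,k,(s,s),0.01)).mean(0)
        a,b=c(6),c(84); f=c(-56); print(th,a.round(1),b.round(1),"face",f.round(1),"slope",round((b-a)[1]/(b-a)[0],2))
```

```text
0.3 [277.8 204.8] [285.8 189.8] face [271.9 215.9] slope -1.87
0.5 [275.3 203.3] [287.4 190.9] face [266.5 212.4] slope -1.03
0.6 [274.2 202.4] [288.1 191.4] face [264.  210.5] slope -0.79
0.7 [273.2 201.5] [288.8 192.1] face [261.7 208.4] slope -0.6
0.8 [272.2 200.4] [289.4 192.7] face [259.5 206.1] slope -0.45
```

```bash
cat >> h.py <<'E'
from scipy.optimize import minimize
def redmask(im,box):
    hsv=cv2.cvtColor(im,cv2.COLOR_BGR2HSV)
    r=cv2.inRange(hsv,(0,150,60),(6,255,255))|cv2.inRange(hsv,(174,150,60),(180,255,255)); M=np.zeros_like(r); u0,v0,u1,v1=box; M[v0:v1,u0:u1]=r[v0:v1,u0:u1]
    M=cv2.morphologyEx(M,cv2.MORPH_OPEN,np.ones((3,3)))
    H=np.zeros_like(M); cv2.fillConvexPoly(H,cv2.convexHull(cv2.findNonZero(M)),255); return H
def fittilt(m,mask,tcp,phi,u0=(.6,54,0,0)):
    hx=np.array([np.cos(phi),np.sin(phi),0]); l=np.array([-hx[1],hx[0],0])
    def f(u): 
        S=silh(m,srcpts(tcp+hx*u[2]*10,phi,u[0],u[1]*1.0)+l*u[3]*10,s=4); return float((np.abs(S.astype(float)-mask)).sum())/255
    best=None
    for th in(.4,.6,.8):
        u=[th,u0[1],0,0]; r=minimize(f,u,method="Nelder-Mead",options=dict(initial_simplex=[u,[th+.1,*u[1:]],[th,u[1]+4,0,0],[th,u[1],.3,0],[th,u[1],0,.2]],xatol=.003,fatol=1))
        if best is None or r.fun<best.fun: best=r
    return best.x,best.fun,mask.sum()/255
E
python3 - <<'E'
from h import *
m=np.load("w7.npy",allow_pickle=True).item(); im=cv2.imread("pics/w7.png")
print(fittilt(m,redmask(im,(215,170,285,345)),np.array([492.1,61.4,161.2]),.466))
E
```

```text
(array([4.41488143e-01, 5.61054958e+01, 1.22469966e-01, 3.88586800e-02]), np.float64(148.14901960784314), np.float64(5650.0))
```

The composite shows the source leaning in the bore's mouth with its handle towards the robot. The fit gives a tilt of about 0.44 rad for the 30° waypoint, so I'll continue to 45°.

{"op": "drive_tool", "data": {
  "steps": [
    [[-0.007,0,0.003],0],
    [[-0.014,0,0.007],0],
    [[-0.022,0,0.011],0],
    [[-0.03,0,0.016],0],
    [[-0.037,0,0.021],0],
    [[-0.044,0,0.026],0],
    [[-0.05,0,0.031],0],
    [[-0.056,0,0.036],0],
    [[-0.056,0,0.036],0]
  ]
}}

```text
t: 14.02
position: [467.1, 48.9, 142.9]
tool_rot: [0.973, 0.231, -0.001, 0.0]
contact_force: [1.3, -0.2, 2.5]
opening: 17.3
finger_force: 39.8
```

```bash
cat > tilt.py <<'E'
from h import *
import sys
s=monitor.observe(); go()
im,m=save("wrist",f"pics/{sys.argv[1]}.png"); im=im[:,:,::-1].copy()
X=R.from_quat(s["tool_rot"]).as_matrix()[:,0]
print(fittilt(m,redmask(im,(205,130,295,365)),s["position"],np.arctan2(X[1],X[0])))
E
python3 tilt.py w8
```

```text
t 14.03 pos [467.1  48.9 142.9] phi 0.466 zaxis [-1.2e-03 -3.0e-04 -1.0e+00] F [ 1.3 -0.2  2.5] open 17.3 ff 39.8
(array([7.77233656e-01, 5.41551209e+01, 3.13955506e-01, 4.38124690e-02]), np.float64(148.73333333333332), np.float64(6425.0))
```

{"op": "drive_tool", "data": {
  "steps": [
    [[0,0,0],0],
    [[0,0,0],0],
    [[0,0,-0.03],0],
    [[0,0,-0.08],0],
    [[0,0,-0.16],0],
    [[0,0,-0.26],0],
    [[0,0,-0.26],0]
  ],
  "grip_force": 80
}}

```text
t: 14.95
position: [468.6, 48.8, 276.1]
tool_rot: [0.973, 0.231, 0.002, 0.001]
contact_force: [0.2, 0.1, -1.8]
opening: 16.2
finger_force: 78.5
```

```bash
python3 tilt.py w9
python3 - <<'E'
from h import *
go((516,202,276,.47))
E
```

```text
t 14.95 pos [468.6  48.8 276.1] phi 0.466 zaxis [ 0.0042 -0.0012 -1.    ] F [ 0.2  0.1 -1.8] open 16.2 ff 78.5
(array([7.60104866e-01, 5.49561233e+01, 2.32330687e-01, 3.10380885e-02]), np.float64(394.55686274509804), np.float64(6604.0))
t 15.0 pos [467.1  48.9 273.8] phi 0.466 zaxis [-3.e-04 -9.e-04 -1.e+00] F [-0.4 -0.2 -1.3] open 16.3 ff 78.5
[[0.225, -0.2296, -0.0048], np.float64(-0.0012)]
```

{"op": "drive_tool", "data": {
  "steps": [
    [[0.05,-0.05,-0.005],0],
    [[0.12,-0.12,-0.005],-0.001],
    [[0.19,-0.19,-0.005],-0.001],
    [[0.225,-0.23,-0.005],-0.001],
    [[0.225,-0.23,-0.005],-0.001],
    [[0.225,-0.23,-0.005],-0.001]
  ]
}}

```text
t: 15.75
position: [515.1, 201.4, 274.0]
tool_rot: [0.973, 0.233, -0.002, 0.001]
contact_force: [1.0, -0.5, -0.8]
opening: 16.3
finger_force: 78.4
```

```bash
python3 tilt.py w10
python3 - <<'E'
from h import *
go()
im,m=save("wrist","pics/w11.png"); np.save("w11.npy",m,allow_pickle=True)
hx=np.array([np.cos(.47),np.sin(.47),0]); w=np.array([624.1,257,150])
print("window pred",proj(m,w).round(1))
bgr=im[:,:,::-1].copy(); hsv=cv2.cvtColor(bgr,cv2.COLOR_BGR2HSV)
c=proj(m,w)[0].astype(int)
org=cv2.inRange(hsv,(3,60,100),(25,255,255)); n,lab,st,ce=cv2.connectedComponentsWithStats(org)
for i in range(1,n):
    if st[i,4]>60: print(st[i],ce[i].round(1))
for dv in range(-30,45,6): print(c[1]+dv,[tuple(int(q) for q in bgr[max(c[1]+dv,0),u]) if 0 else int(bgr[max(c[1]+dv,0),u].mean()) for u in range(c[0]-54,c[0]+55,6)])
E
```

```text
t 15.75 pos [515.1 201.4 274. ] phi 0.469 zaxis [-0.0043 -0.0023 -1.    ] F [ 1.  -0.5 -0.8] open 16.3 ff 78.4
(array([7.38745813e-01, 5.43872828e+01, 3.23692751e-01, 4.87021343e-02]), np.float64(158.8862745098039), np.float64(6397.0))
t 15.8 pos [515.4 201.2 274.5] phi 0.469 zaxis [-0.0031 -0.0018 -1.    ] F [ 0.  -0.5 -0.4] open 16.3 ff 78.4
window pred [[249.5  39.9]]
[  0  11  26  22 185] [12.  21.2]
[248  14  15   7  79] [254.1  17.2]
[240  22  14   6  72] [246.8  24.6]
[224  29  15   6  77] [231.   31.8]
[240  30  14   5  62] [246.9  32. ]
[255  30  16   6  77] [263.2  32.2]
[241  37  13   5  62] [247.  39.]
[255  37  16   5  68] [262.2  39.1]
[233  43  28   6 120] [246.4  45.5]
[234  50  27   6 119] [247.4  52.1]
[231  75  39  42 882] [250.8  91.6]
[305 154  55  50 757] [323.  170.5]
[ 315  165   66   66 1734] [341.4 208.3]
[398 223  22  22  88] [404.5 232.5]
[439 294  63  55 909] [463.  315.1]
[469 322  13  11  82] [475.3 327.3]
9 [234, 235, 234, 233, 233, 38, 40, 50, 45, 43, 42, 40, 29, 128, 153, 158, 229, 229, 228]
15 [233, 234, 234, 234, 201, 42, 45, 128, 148, 157, 158, 40
[... 374 characters left out ...]
, 176, 198, 176, 41, 139, 158, 155, 232, 229]
45 [237, 238, 237, 238, 230, 43, 172, 177, 176, 160, 193, 214, 86, 37, 140, 157, 225, 231, 230]
51 [238, 238, 238, 238, 238, 64, 37, 174, 165, 162, 176, 140, 39, 140, 142, 228, 232, 231, 232]
57 [239, 239, 239, 238, 238, 216, 134, 42, 46, 43, 48, 38, 226, 222, 222, 221, 158, 161, 185]
63 [239, 240, 239, 239, 238, 238, 216, 214, 213, 193, 193, 207, 224, 222, 223, 144, 160, 159, 160]
69 [130, 163, 180, 168, 176, 160, 183, 152, 134, 143, 152, 140, 148, 148, 163, 114, 110, 117, 120]
75 [53, 49, 46, 62, 71, 70, 78, 77, 112, 185, 165, 141, 53, 147, 119, 22, 15, 76, 48]
81 [53, 49, 53, 53, 54, 64, 77, 180, 192, 192, 182, 163, 44, 57, 70, 76, 72, 48, 46]
```

```bash
cat > fin.py <<'E'
from h import *
m=np.load("w11.npy",allow_pickle=True).item(); im=cv2.imread("pics/w11.png"); hsv=cv2.cvtColor(im,cv2.COLOR_BGR2HSV)
org=cv2.inRange(hsv,(3,60,100),(25,255,255)); org[:8]=0; org[60:]=0; org[:,:215]=0; org[:,280:]=0
e=cv2.minEnclosingCircle(cv2.findNonZero(org)); el=cv2.fitEllipse(cv2.convexHull(cv2.findNonZero(org))); print(e,el)
w=atz(m,el[0],150); print("window",w)
for c in ([624.1,257,150],w):
    h=np.array([np.cos(.47),np.sin(.47),0]); 
    for r in(18,24):
        t=np.linspace(0,2*np.pi,40); a=np.array([-h[0],-h[1],1])/2**.5; n=np.array([h[0],h[1],1])/2**.5; l=np.array([-h[1],h[0],0]); P=np.array(c)+r*(np.cos(t)[:,None]*n+np.sin(t)[:,None]*l); p=proj(m,P); print(r,p.min(0).round(1),p.max(0).round(1))
tcp=np.array([515.4,201.2,274.5]); hx=h; l=np.array([-h[1],h[0],0])
for th,k,dx,dl in((.739,54.4,3.2,.5),(.76,55,2.3,.3)):
    G=tcp+[0,0,19]+dx*hx+dl*l; a=-np.sin(th)*hx+np.cos(th)*np.array([0,0,1]); F=G-(k+56)*a; d=F-tcp
    print("face rel",d@hx,d@l,d[2]); n=np.cos(th)*hx+np.sin(th)*np.array([0,0,1])
    t=np.linspace(0,2*np.pi,40); p=proj(m,F+12*(np.cos(t)[:,None]*n+np.sin(t)[:,None]*l)); print("face disc px",p.min(0).round(1),p.max(0).round(1))
E
python3 fin.py
```

```text
((247.10035705566406, 33.88336181640625), 23.464405059814453) ((247.05874633789062, 34.09303665161133), (42.446800231933594, 46.95657730102539), 96.99575805664062)
window [626.95419786 260.63585549 150.        ]
18 [227.1  17.9] [271.9  59.1]
24 [219.6   9.8] [279.4  65. ]
18 [224.5  11.5] [269.5  53.8]
24 [216.9   3.3] [277.1  59.8]
face rel 77.55982130776175 0.4999999999999876 -62.60132949332231
face disc px [231.2  81.8] [268.  110.8]
face rel 78.77028040727119 0.3000000000000017 -61.45679719224046
face disc px [231.4  79.9] [268.5 108.8]
```

Run:
```python
from h import *
go((530,210,248,.47),(544.6,218,222.3,.47))
```

```text
t 15.85 pos [515.7 201.2 275. ] phi 0.468 zaxis [-0.0021 -0.0014 -1.    ] F [ 0.5  0.5 -0.9] open 15.9 ff 78.4
[[0.0336, -0.0028, 0.0538], np.float64(-0.0005)]
[[0.067, -0.0039, 0.1051], np.float64(-0.0005)]
```

{"op": "drive_tool", "data": {
  "steps": [
    [[0.01,0,0.02],0],
    [[0.025,-0.002,0.04],0],
    [[0.038,-0.003,0.06],0],
    [[0.05,-0.004,0.08],0],
    [[0.06,-0.004,0.095],0],
    [[0.066,-0.004,0.106],0],
    [[0.066,-0.004,0.106],0],
    [[0.066,-0.004,0.106],0]
  ]
}}

```text
t: 16.85
position: [545.1, 219.1, 223.1]
tool_rot: [0.973, 0.233, 0.0, 0.0]
contact_force: [0.6, -0.0, -1.1]
opening: 16.2
finger_force: 78.4
```

```bash
python3 tilt.py w12
python3 - <<'E'
from h import *
go(); s=monitor.observe()
im,m=save("wrist","pics/w13.png"); np.save("w13.npy",m,allow_pickle=True); save("scene","pics/scene3.png"); save("top","pics/top3.png")
bgr=im[:,:,::-1].copy(); hsv=cv2.cvtColor(bgr,cv2.COLOR_BGR2HSV)
h=np.array([np.cos(.47),np.sin(.47),0]); l=np.array([-h[1],h[0],0]); t=np.linspace(0,2*np.pi,40)
def D(c,th,r): n=np.cos(th)*h+np.sin(th)*np.array([0,0,1]); p=proj(m,np.array(c)+r*(np.cos(t)[:,None]*n+np.sin(t)[:,None]*l)); return p.min(0).round(1),p.max(0).round(1)
w=np.array([626.9,260.5,150]); print("ring",D(w,np.pi/4,24),"win18",D(w,np.pi/4,17.5))
F=s["position"]+80*h+.4*l-[0,0,60.3]; a=np.array([-h[0],-h[1],1])/2**.5
print("face",F,D(F,.77,12),"axial gap",(F-w)@a,"lat",(F-w)-((F-w)@a)*a)
for v in range(60,150,4): print(v,"".join("K" if bgr[v,u].max()<60 else "O" if (3<=hsv[v,u,0]<=25 and hsv[v,u,1]>60) else "w" if bgr[v,u].min()>190 else "." for u in range(205,295,2)))
E
```

```text
t 16.85 pos [545.1 219.1 223.1] phi 0.469 zaxis [ 4.e-04  0.e+00 -1.e+00] F [ 0.6 -0.  -1.1] open 16.2 ff 78.4
(array([7.76770001e-01, 5.50912621e+01, 1.86136935e-01, 4.64777420e-02]), np.float64(155.47058823529412), np.float64(6396.0))
t 16.9 pos [545.1 219.1 223.2] phi 0.469 zaxis [ 7.e-04  1.e-04 -1.e+00] F [ 0.1 -0.3 -2.1] open 16.3 ff 78.4
ring (array([214.8,  43.2]), array([286.5, 102.1])) win18 (array([224.6,  52.8]), array([276.7,  95.5]))
face [616.26512118 255.72425789 162.90420773] (array([231.2,  78.1]), array([268.5, 107.2])) axial gap 17.35862050533307 lat [0.30858543 0.78316452 0.62980946]
60 wwwwwwKKKKKK...OOOwOOOO.OOOOOOOO.OKKKKKK.....
64 wwwwwwKKKKKOOOOOOOwOOOO.OOO.OOOO.OOKKKKK.....
68 wwwww.KKKK.OO..OOOwOOOO.OOOwOOOO.OOOOKKK.....
72 wwwww.KKKOOOOOOOOOwOOOO.OOO.OOOO.OOOOKKKK....
76 wwwww.KKK.wwwwwwwwOOOOOOOOOOOOOO.OOOOKKKK....
80 wwwwwwKKKOOOOO.OOOOOOOOOOOOOOOOOOOOOOKKK.....
84 wwwwww.KKK..wwOOOOOOOOOOOOOOOOOO....KKKK.....
88 wwwwwww.KKKKOOOOOOOOOOOOOOOOOOOOOOOKKKK......
92 wwwwwwwww.KKKOOOOOO........OOOOOOKKKK.w......
96 wwwwwwwwwww.KOOO...........OOOOOOKK.w........
100 .............OOOO..........OOOOOOww..........
104 .............OOOOO......O.OOOOOOO............
108 KKKKKKKKKK...OOOOOO.wwwww..OOOOO..KK.....KKK.
112 KKKKKKKKKKK...OOOO..wwwww...OOOOKKKKKKKKKKKKK
116 KKKKKKK..K.......O.wwwww....OKKKKKKKKKKKKKKKK
120 KKK..........KKKK..wwwwww....KKKKKKKKKKKKKKKK
124 KKKK....K...KKKKK..wwwwww....KKKKKKKKKKKKKKKK
128 KKKKKKKKKK....K.K..wwwwww...KKKK.K.KK...KKKKK
132 KKKKKKKKKKKK.KKKK..www.w....KKKKK...........K
136 KKKKKKKKKKKKKKKKK...........KKKKKK........K..
140 KKKKKKKKKKKKKKKK............K.............KK.
144 KKKKKKKKKKKKKK..wwwwwwwwwwwwww...............
148 KKKKKKKKKK.wwwwwwwwwwwwwwwwwwwwwwww..........
```

```bash
python3 -c "
from h import *
print(ticket.finish_job())"
```

```text
the job is handed in; nothing more can be done
None
```

I handed in the job at about 17 s of the 51 s allowed; no verdict came back. By my camera measurements, the key is seated in the lock with the tongue turned back to about 1.3–1.4 rad. The gripper is holding the source about 17 mm in front of the window, roughly 1 mm off centre, tilted about 0.78 rad to match the 45° probe, with no contact showing in the wrist force.

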